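# Tip, catch and gently shut a test box cover

## Task

The metal cover of the board test box stands open, upright on its hinge. Without gripping anything, tip the cover over towards the tab side, catch it on your fingers while it is still well above the box, and lower it under control until it is fully shut, never letting it drop or slap down, for the circuit board inside must not be jolted. Push lightly, neither lift nor shove the box, leave everything else on the bench undisturbed, and finish clear of the box.

Things in the scene. Friction and masses are not known exactly. Their poses are not given: they have to be found in the camera images.
- case: Open aluminium test box, loose on the bench (about 1.8 kg): 120 mm deep (its x), 160 wide (y), 70 high, a circuit board in black foam inside. Origin: centre of its underside, z up. The hinge runs along y on the rim at x = +60 mm, the left side as the robot sees it; its front wall, x = -60 mm, faces the robot's right (world -y) within about 23 degrees.
- case_hinge (a point): Middle of the hinge line on the box's rim: x = +60, y = 0, z = 70 mm of the box; axes as the box's. The hinged cover is a plain aluminium plate, 120 x 160 mm, 6 mm thick, 0.25 to 0.36 kg; 1 to 2 N at the tab carries it.
- lid (a joint): Cover angle, rad: 0 shut flat on the rim, 1.57 upright, 1.85 open stop (leaning back, away from the tab side). Starts between 1.58 and 1.68; hinge friction holds it there. Tipped forward past a point that varies from about 1.45 to 1.3 it falls shut by itself, slowly at first: a worn damper makes the fall last about 2 to 4 s, but it still reaches 0.75 to 1.25 rad/s, a slap.
- lid_tab (a point): Middle of the free edge of the cover's tab, on its inner face (underside when shut), 150 mm from the hinge line. The tab: a flat tongue 6 mm thick, 70 wide, mid free edge; shut, it reaches 30 mm out beyond the box's front wall, its underside 70 mm above the bench. Axes: x along the plate from tab to hinge, y along the hinge, z out of the outer face.
- flux: Small bottle standing at one side of the box, 135 to 150 mm from its middle, 36 mm across, 75 mm high; leave it. Origin: centre of its underside.
- spool: Solder spool core standing at one side of the box, 135 to 150 mm from its middle, 52 mm across, 44 mm high; leave it. Origin: centre of its underside.
- swabs: Small black cup close behind the hinge side of the box, 72 mm across, 50 mm high; leave it. Origin: centre of its underside.
- driver: Screwdriver lying flat in front of the box, on its own -y side, 160 mm long, handle away from the box; leave it.
- spare: Spare circuit board lying flat in front of the box, on its own +y side, 100 x 130 mm; leave it. Origin: centre of its underside.
- paste: Low jar close behind the hinge side of the box, 50 mm across, 35 mm high; leave it. Origin: centre of its underside.
There are look-alikes about, which are no part of the job. Leave any red look-alike of the case alone.

How it is judged:
By the outcome, as a careful person would: the job done as asked, in the order asked, and still so for the second after the job is handed in, with the robot touching nothing.
It also fails if it takes over 48 s, if anything falls off the work surface, if the arm or the gripper's body presses on something with over 40 N, if the wrist force passes 120 N, or if a joint passes its speed limit or range.

## Robot

A 6-joint arm with a two-finger parallel gripper is mounted at the origin on the work surface. World frame = base frame: x ahead of the robot, y to its left, z up, the work surface at z = 0. Lengths are in m, angles in degrees, forces in N, time in s.
With the tool pointing down it reaches from about 0.4 to 0.825 m from the base axis. Payload 7 kg.
Tool frame: the origin (TCP) lies on the centre line of the jaws, within the pads' length; the fingertips stand 11 mm ahead of it and the grasp point (between the pads) lies 8 mm behind it; z points along the fingers, y is the direction in which the jaws open and shut (so a half turn about z gives the same grasp; the last joint's range is limited). The gripper opens to 88 mm and grips with 3 to 60 N. Pads are 19 mm wide; open, the fingers measure 130 mm over their backs; the gripper's body (78 mm by 193 mm) begins 47 mm behind the grasp point.
Start: joints at [16.507, 20.546, 0.682, 0, -70.136, -16.507], TCP at [0.675, -0, 0.238] pointing down, gripper open.
Joint ranges: [-176.03, 176.03], [-82.01, 121.73], [-58.28, 71.71], [-173.87, 95.51], [-174.79, -0.11], [-173.66, 173.66]. Speed limits (degrees/s): [136.94, 136.94, 172.46, 180, 180, 180].

## Interface

Orientations are given as [roll, pitch, yaw] about the fixed x, y, z axes, in that order (R = Rz(yaw) Ry(pitch) Rx(roll)).
In Python, from plant import ctrl, cams, order gives the robot as it stands.
- The arm moves only by the tool jog_arm, never from a script. Its argument "motion" is a list of rows, each an object with "offset": the shift along the tool's x, y, z in mm, a list of three; "roll": the turn about the tool's z in rad; "hand": the finger opening in mm, from 0 to 87.6. A call has 1 to 20 rows; each row is the pose to reach, as a shift and turn from the pose commanded when the call began, along the tool's axes at that moment; what a row does not reach only later rows make up. A row lasts 1/12 s, in which the tool goes at most 41.7 mm and 7.16 degrees, less where a joint would pass 70% of its speed; a pose out of reach is approached as far as the arm can. A call with a gripper value outside its range is refused whole. The fingers move at their own pace and stop on an object; the grip force is fixed at half the most. Time passes only in rows, so rows that repeat a pose let the fingers close. It gives the time, the measured TCP pose, the force and the opening at its end, in the units of the state.
- ctrl.get_obs(): the state, without advancing time (a new reading comes with each control period).
- cams.snapshot(name): name is "scene" or "side" or "wrist"; returns a dict with "img" (384x512x3 uint8, red, green, blue), "K" (3x3 intrinsics, pixels), "cam_to_world" (4x4, takes a point from camera to world coordinates); the wrist camera has in their place "T_tool_cam" (4x4, takes a point from camera to tool coordinates, whose origin is the TCP and whose axes are the flange's). Camera axes: x right, y down, z forward; pixel columns grow to the right and rows downward; lengths in m; the calibration is good to about 2 mm. A picture is of the moment at which its call begins: read the wrist's pose just before it. There is no depth.
- order.close_job(): hands the job in, once; it reports no verdict.
The state is a dict: "clock": time; "joint_pos": joint angles; "qvel": joint speeds; "tau": joint torques, N m; "tool_pos": TCP position; "orientation": TCP orientation; "force": force on the tool from outside, world axes, zero at the start; "moment": the same for the moment, N m; "opening": finger opening in m.
Only numpy, scipy, OpenCV 4.12 (cv2) and the standard library are available. Lean on these libraries where they do the work, as an engineer would, in place of code of your own. Each camera call takes 0.05 s, during which the arm holds its last target. There are 200 camera calls.

## Working session

There is one attempt and no reset: what is moved stays moved. The work goes in short steps, Python scripts to look and compute and a tool call to move; the robot and the scene stay as the last step left them, time stands still between calls to the robot, and variables do not carry over. Pictures are saved under pics/ and viewed, about 8 in all and at most 12, crops included, and the job is handed in when it is done.

Besides the shell and the picture viewer there is one more tool, called after "Emit:" as name(argument=value, ...), one argument or row to a line, values as JSON. jog_arm: Moves the arm, as the interface text tells. Its arguments: {"type":"object","properties":{"motion":{"type":"array"}},"required":["motion"]}

```bash
mkdir -p pics; ls; cat > h.py <<'E'
import numpy as np,cv2
from plant import ctrl,cams,order
from scipy.spatial.transform import Rotation as R
def snap(n,f=None):
    o=ctrl.get_obs(); s=cams.snapshot(n)
    if n=='wrist':
        T=np.eye(4);T[:3,:3]=R.from_euler('xyz',o['orientation'],degrees=True).as_matrix();T[:3,3]=o['tool_pos']
        s['cam_to_world']=T@s['T_tool_cam']
    if f: cv2.imwrite('pics/'+f,s['img'][:,:,::-1])
    np.savez('last_'+n+'.npz',**s)
    return s
def ray(s,u,v):
    M=s['cam_to_world'];d=M[:3,:3]@np.linalg.solve(s['K'],[u,v,1.]);return M[:3,3],d/np.linalg.norm(d)
def plane(s,u,v,z):
    o,d=ray(s,u,v);return o+d*(z-o[2])/d[2]
def tri(s1,p1,s2,p2):
    o1,d1=ray(s1,*p1);o2,d2=ray(s2,*p2)
    t=np.linalg.lstsq(np.c_[d1,-d2],o2-o1,rcond=None)[0];a=o1+d1*t[0];b=o2+d2*t[1]
    return (a+b)/2,np.linalg.norm(a-b)
def proj(s,p):
    q=np.linalg.inv(s['cam_to_world'])@np.r_[p,1];u=s['K']@q[:3];return u[:2]/u[2]
E
python3 - <<'E'
from h import *
np.set_printoptions(precision=3,suppress=True)
a=snap('scene');b=snap('side')
cv2.imwrite('pics/a.png',np.vstack([cv2.resize(x['img'],(800,600))[:,:,::-1] for x in (a,)]))
cv2.imwrite('pics/b.png',cv2.resize(b['img'],(800,600))[:,:,::-1])
for s in(a,b): print(s['cam_to_world'],s['K'][0])
print(ctrl.get_obs())
E
```

```text
pics
[[-0.479  0.523 -0.705  1.378]
 [ 0.877  0.264 -0.401  0.466]
 [-0.024 -0.81  -0.585  0.704]
 [ 0.     0.     0.     1.   ]] [395.8     0.    251.087]
[[ 0.973 -0.166  0.159  0.441]
 [-0.23  -0.731  0.642 -0.598]
 [ 0.009 -0.662 -0.75   0.811]
 [ 0.     0.     0.     1.   ]] [421.801   0.    258.42 ]
{'clock': 0.1, 'joint_pos': array([ 16.505,  20.589,   0.641,  -0.018, -70.136, -16.504]), 'qvel': array([ 0.042, -0.075,  0.115,  0.117,  0.049,  0.051]), 'tau': array([ -0.001, -58.417,  29.375,   7.016,   0.01 ,  -0.   ]), 'tool_pos': array([ 0.675, -0.   ,  0.237]), 'orientation': array([179.915,  -0.008, -90.005]), 'force': array([0.631, 0.105, 0.861]), 'moment': array([-0.06 ,  0.016, -0.013]), 'opening': 0.08765000899227657}
```

View pics/a.png

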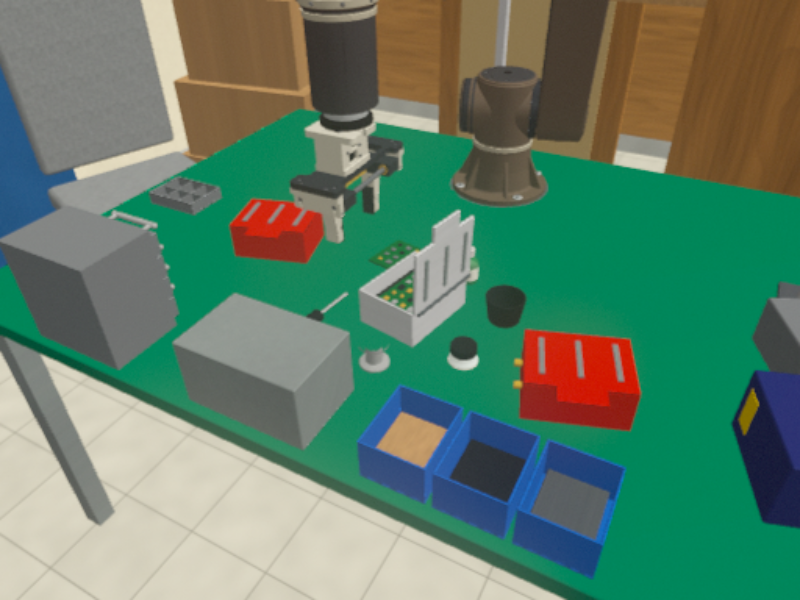

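View pics/b.png

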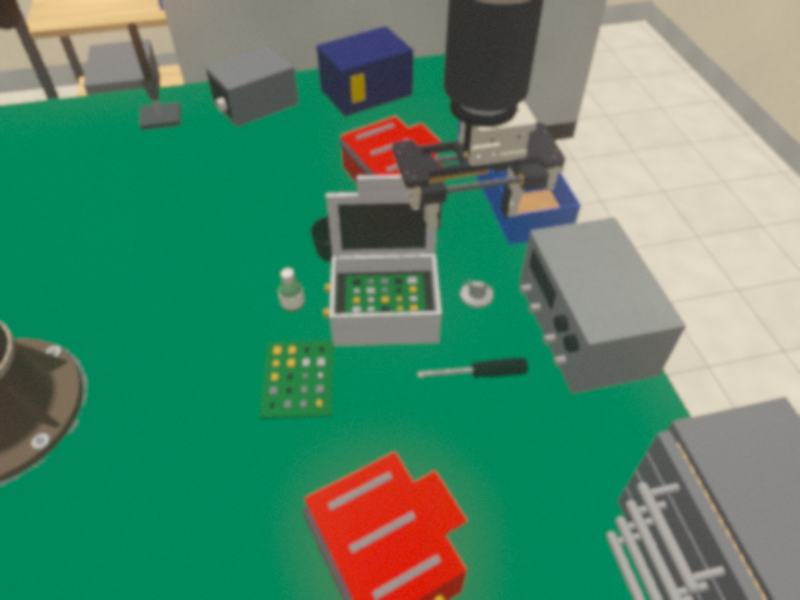

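The scene view shows the box near (415,290) with its cover standing, and the bottle, spool core, cup and jar around it. In the side view the box front is at (332–440, 316–340) and the tab top at about (385,178). Next I'll take zoomed crops for corner picking and look at the fingers' shape.

```bash
python3 - <<'E'
from h import *
a=dict(np.load('last_scene.npz'));b=dict(np.load('last_side.npz'));w=snap('wrist')
def crop(s,x,y,wd,h,k): return cv2.resize(s['img'][y:y+h,x:x+wd],(wd*k,h*k),interpolation=cv2.INTER_CUBIC)
A=crop(a,215,130,100,100,4);B=crop(b,195,105,100,120,4);G=crop(a,180,60,100,100,4);G2=crop(b,235,60,130,96,3)
out=np.zeros((600,800,3),np.uint8)
out[:400,:400]=A;out[:480,400:800]=B;
cv2.imwrite('pics/c.png',out[:,:,::-1])
out=np.zeros((600,800,3),np.uint8)
out[:400,:400]=G;out[:288,400:790]=G2;out[300:588,410:794]=cv2.resize(w['img'],(384,288))
cv2.imwrite('pics/d.png',out[:,:,::-1])
E
```

```text
(no output)
```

View pics/c.png

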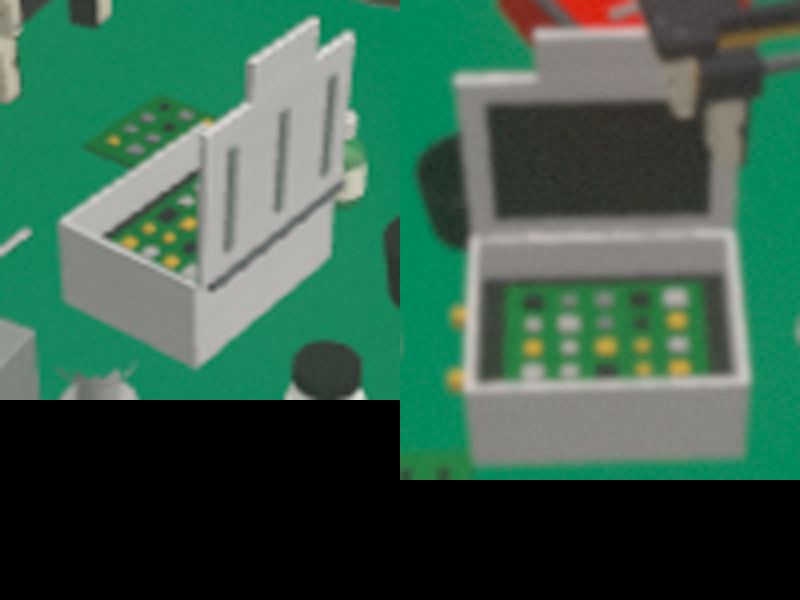

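View pics/d.png

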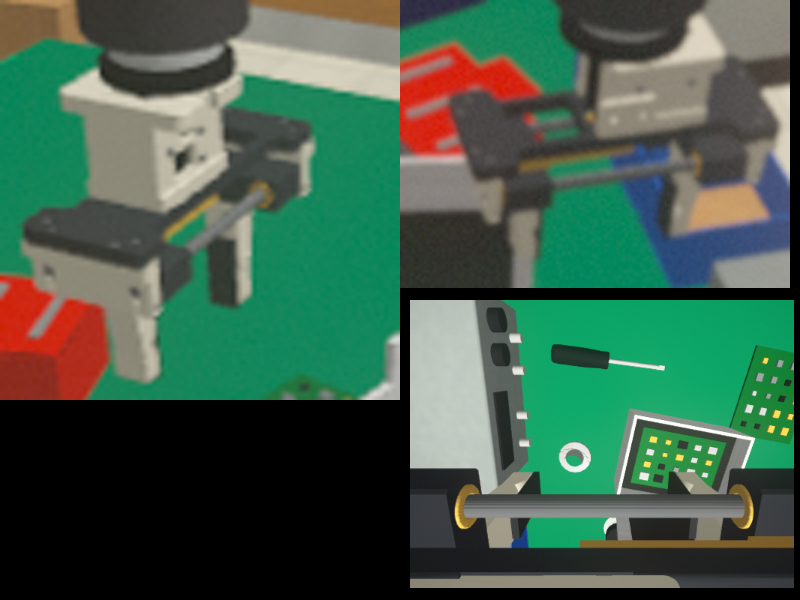

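The crops show plain, straight vertical fingers with no ledge, and the plate and rim corners are clear. I'll turn the picked corners into points now.

```bash
python3 - <<'E'
from h import *
np.set_printoptions(precision=4,suppress=True)
a=dict(np.load('last_scene.npz'));b=dict(np.load('last_side.npz'));w=dict(np.load('last_wrist.npz'))
S=lambda x,y:(195+(x-400)/4-.4,105+y/4-.4)
A=lambda x,y:(215+x/4-.4,130+y/4-.4)
print('side rim front L,R',plane(b,*S(469,390),.07),plane(b,*S(750,384),.07))
print('side bottom front L,R',plane(b,*S(474,466),0),plane(b,*S(746,459),0))
print('scene rim front+x',plane(a,*A(60,222),.07),'bottoms',plane(a,*A(65,300),0),plane(a,*A(195,367),0),plane(a,*A(331,262),0))
print('scene hinge ends',plane(a,*A(202,292),.07),plane(a,*A(335,190),.07))
for n,p,q in(('tabL',(318,18),(534,30)),('shoulderL',(352,36),(455,77))): print(n,tri(a,A(*p),b,S(*q)))
print('wrist rim front', [plane(w,(x-410)*4/3,(y-300)*4/3,.07) for x,y in((634,411),(754,438))])
for n,s,p in(('spool',a,(375,357)),('flux',b,(291,300)),('cup',a,(505,318)),('jar',a,(463,362))): print(n,plane(s,p[0]*.64,p[1]*.64,0.01))
E
```

```text
side rim front L,R [0.482  0.0024 0.07  ] [ 0.6371 -0.0285  0.07  ]
side bottom front L,R [0.4796 0.0014 0.    ] [ 0.6381 -0.0295  0.    ]
scene rim front+x [ 0.6357 -0.024   0.07  ] bottoms [ 0.6344 -0.0252  0.    ] [0.6569 0.0909 0.    ] [0.5073 0.1262 0.    ]
scene hinge ends [0.6609 0.0985 0.07  ] [0.5153 0.1293 0.07  ]
tabL (array([0.5478, 0.1234, 0.2201]), np.float64(0.001521308156658207))
shoulderL (array([0.5035, 0.1308, 0.1877]), np.float64(0.0005067323000205658))
wrist rim front [array([ 0.6356, -0.0296,  0.07  ]), array([0.4784, 0.0054, 0.07  ])]
spool [0.7201 0.0549 0.01  ]
flux [0.4286 0.0968 0.01  ]
cup [0.5231 0.211  0.01  ]
jar [0.6645 0.1903 0.01  ]
```

Pose estimate: hinge middle is about (0.583, 0.106). The tab direction n is (-0.203, -0.979), so yaw is about -11.7°. Cover angle is about 1.62, with the tab top at z≈0.22. The fingers can only point down, so I'll tip the cover from behind, hop over it, and catch the tab edge on the front of the closed fingers. First I go up and over to behind the cover.

Emit:
jog_arm(
  motion=[
    {"offset": [0,0,-30],"roll": 0,"hand": 0},
    {"offset": [0,0,-55],"roll": 0.1,"hand": 0},
    {"offset": [-25,15,-55],"roll": 0.2,"hand": 0},
    {"offset": [-55,32,-55],"roll": 0.204,"hand": 0},
    {"offset": [-85,50,-55],"roll": 0.204,"hand": 0},
    {"offset": [-115,67,-55],"roll": 0.204,"hand": 0},
    {"offset": [-145,84,-55],"roll": 0.204,"hand": 0},
    {"offset": [-150,84,-55],"roll": 0.204,"hand": 0},
    {"offset": [-150,84,-55],"roll": 0.204,"hand": 0},
    {"offset": [-150,84,-30],"roll": 0.204,"hand": 0},
    {"offset": [-150,84,0],"roll": 0.204,"hand": 0},
    {"offset": [-150,84,20],"roll": 0.204,"hand": 0},
    {"offset": [-150,84,32],"roll": 0.204,"hand": 0},
    {"offset": [-150,84,32],"roll": 0.204,"hand": 0},
  ],
)

```text
clock: 1.32
tool_pos: [0.5898, 0.1483, 0.202]
orientation: [179.7, -0.2, -101.8]
force: [-0.4, -0.9, 0.2]
opening: 0.0021
```

```bash
python3 - <<'E'
from h import *
a=snap('scene');b=snap('side')
def crop(s,x,y,wd,h,k): return cv2.resize(s['img'][y:y+h,x:x+wd],(wd*k,h*k),interpolation=cv2.INTER_CUBIC)
out=np.zeros((600,800,3),np.uint8)
out[:600,:400]=crop(a,215,80,100,150,4);out[:480,400:800]=crop(b,195,105,100,120,4)
cv2.imwrite('pics/e.png',out[:,:,::-1])
o=ctrl.get_obs();print(o)
for n,s in(('scene',a),('side',b)): print(n,proj(s,o['tool_pos']+[0,0,-.011]))
E
```

```text
{'clock': 1.4167, 'joint_pos': array([ 3.24927363e+01,  1.57814580e+01, -1.05010132e+01,  2.78146818e-02,
       -6.37750939e+01, -4.42350516e+01]), 'qvel': array([ 0.32305351, -1.15645726,  1.33570607,  0.28413002, -0.17449532,
       -0.14838856]), 'tau': array([ 6.30029201e-03, -4.86822188e+01,  2.66646427e+01,  6.34281501e+00,
        2.89276644e-02,  7.15636197e-03]), 'tool_pos': array([0.59145117, 0.14910427, 0.20548539]), 'orientation': array([ 1.79976151e+02, -5.80281232e-02, -1.01729999e+02]), 'force': array([0.61773275, 0.50233989, 1.32189866]), 'moment': array([-0.00226419, -0.0936308 , -0.00744142]), 'opening': 0.0005732957244953113}
scene [295.9076039  153.27373679]
side [245.06938932 111.0054087 ]
```

View pics/e.png

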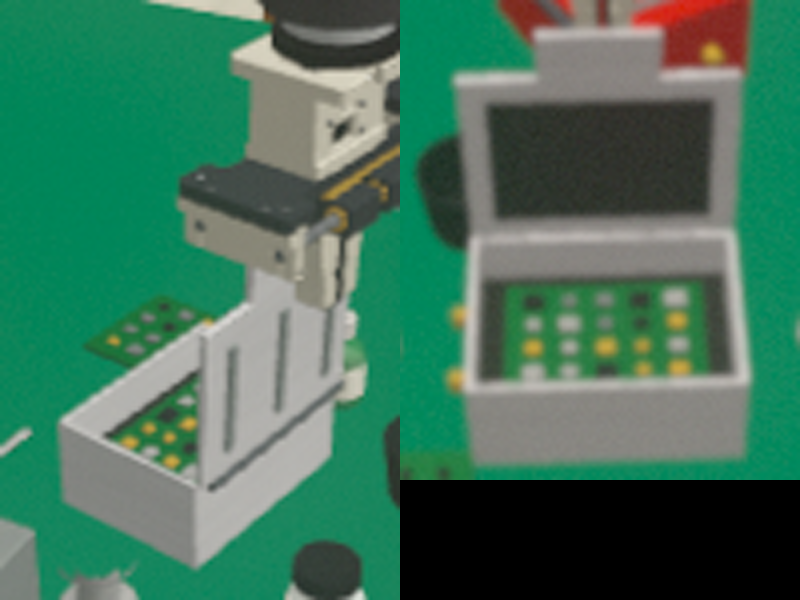

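The fingers stand centred behind the tab: tab corners at (534,30) and (662,28) in the side crop, fingers at about (605,10). Now I push slowly forward.

Emit:
jog_arm(
  motion=[
    {"offset": [6,0,0],"roll": 0,"hand": 0},
    {"offset": [12,0,0],"roll": 0,"hand": 0},
    {"offset": [15,0,0],"roll": 0,"hand": 0},
    {"offset": [18,0,0],"roll": 0,"hand": 0},
    {"offset": [21,0,0],"roll": 0,"hand": 0},
    {"offset": [24,0,0],"roll": 0,"hand": 0},
    {"offset": [27,0,0],"roll": 0,"hand": 0},
    {"offset": [30,0,0],"roll": 0,"hand": 0},
    {"offset": [33,0,0],"roll": 0,"hand": 0},
    {"offset": [36,0,0],"roll": 0,"hand": 0},
    {"offset": [39,0,0],"roll": 0,"hand": 0},
    {"offset": [42,0,0],"roll": 0,"hand": 0},
    {"offset": [45,0,0],"roll": 0,"hand": 0},
    {"offset": [48,0,0],"roll": 0,"hand": 0},
  ],
)

```text
clock: 2.58
tool_pos: [0.5811, 0.1026, 0.2054]
orientation: [180.0, -0.0, -101.7]
force: [0.3, -0.3, -1.2]
opening: 0.0003
```

```bash
cat > lid.py <<'E'
from h import *
import sys
# lid angle from tab-top / shoulder pixels in side view: find the top edge rows of the light grey tab
H=np.array([.583,.106,.07]);n=np.array([-.203,-.979,0]);u=np.array([.979,-.203,0])
def pt(th,r,y,t=0): return H+u*y+n*(r*np.cos(th)-t*np.sin(th))+np.array([0,0,1])*(r*np.sin(th)+t*np.cos(th))
E
python3 - <<'E'
from lid import *
np.set_printoptions(precision=4,suppress=True)
b=snap('side')
def crop(s,x,y,wd,h,k): return cv2.resize(s['img'][y:y+h,x:x+wd],(wd*k,h*k),interpolation=cv2.INTER_CUBIC)
g=crop(b,195,95,100,75,6)
cv2.imwrite('pics/f.png',g[:,:,::-1])
o=ctrl.get_obs();print(o['clock'],o['tool_pos'],o['force'],'s',(o['tool_pos']-H)@n)
for th in(1.65,1.55,1.45,1.35,1.25,1.1): print(th,[((proj(b,pt(th,r,y))-[195,95]+.4)*6).round() for r,y in((150,-.035),(150,.035),(120,-.08),(120,.08))] if 0 else [((proj(b,pt(th,r,y))-[195,95]+.4)*6).round() for r,y in((.150,-.035),(.150,.035),(.120,-.08),(.120,.08))])
E
```

```text
2.6333 [0.5809 0.1022 0.2055] [ 0.2417 -0.173  -0.7161] s 0.0041171319732366965
1.65 [array([208., 101.]), array([399.,  99.]), array([ 91., 170.]), array([518., 165.])]
1.55 [array([207., 127.]), array([401., 125.]), array([ 89., 190.]), array([520., 186.])]
1.45 [array([206., 156.]), array([402., 154.]), array([ 87., 213.]), array([522., 209.])]
1.35 [array([206., 189.]), array([403., 187.]), array([ 86., 239.]), array([524., 234.])]
1.25 [array([206., 225.]), array([404., 222.]), array([ 85., 267.]), array([526., 262.])]
1.1 [array([206., 283.]), array([406., 281.]), array([ 85., 313.]), array([528., 308.])]
```

View pics/f.png

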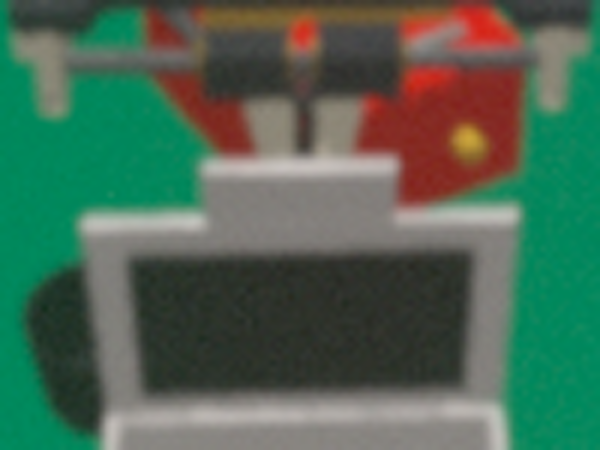

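The light tab edge is at about row 172, columns 203–400, in the crop, so θ≈1.40, agreeing with the finger position. Next I push past the tipping point and hop over at once to the catching place.

Emit:
jog_arm(
  motion=[
    {"offset": [5,0,0],"roll": 0,"hand": 0},
    {"offset": [10,0,0],"roll": 0,"hand": 0},
    {"offset": [15,0,0],"roll": 0,"hand": 0},
    {"offset": [20,0,0],"roll": 0,"hand": 0},
    {"offset": [20,0,0],"roll": 0,"hand": 0},
    {"offset": [16,0,-35],"roll": 0,"hand": 0},
    {"offset": [20,0,-52],"roll": 0,"hand": 0},
    {"offset": [58,0,-52],"roll": 0,"hand": 0},
    {"offset": [90,0,-45],"roll": 0,"hand": 0},
    {"offset": [90,0,-12],"roll": 0,"hand": 0},
    {"offset": [90,0,18],"roll": 0,"hand": 0},
    {"offset": [90,0,20],"roll": 0,"hand": 0},
  ],
)

```text
clock: 3.63
tool_pos: [0.5597, 0.0136, 0.1807]
orientation: [179.6, -0.1, -101.8]
force: [-0.8, 0.6, -1.6]
opening: 0.0002
```

```bash
python3 - <<'E'
from lid import *
np.set_printoptions(precision=4,suppress=True)
b=snap('side');a=snap('scene')
def crop(s,x,y,wd,h,k): return cv2.resize(s['img'][y:y+h,x:x+wd],(wd*k,h*k),interpolation=cv2.INTER_CUBIC)
out=np.zeros((400,800,3),np.uint8)
out[:400,:400]=crop(a,215,110,100,100,4);out[:400,400:800]=crop(b,195,95,100,100,4)
cv2.imwrite('pics/g.png',out[:,:,::-1])
o=ctrl.get_obs();print(o['clock'],o['tool_pos'],o['force'],'s',(o['tool_pos']-H)@n)
for th in(1.35,1.25,1.15,1.05,.95,.85): print(th,[((proj(s,pt(th,r,y,t))-c+.4)*4+d).round() for s,c,d in((a,[215,110],[0,0]),(b,[195,95],[400,0])) for r,y,t in((.120,-.08,.0),(.120,.08,.0))])
E
```

```text
3.7333 [0.5626 0.0144 0.1852] [ 0.2031 -0.4355  0.9058] s 0.09379771927665194
1.35 [array([307., 103.]), array([155., 202.]), array([458., 160.]), array([749., 156.])]
1.25 [array([293., 102.]), array([141., 200.]), array([457., 178.]), array([750., 175.])]
1.15 [array([280., 103.]), array([127., 200.]), array([456., 198.]), array([751., 195.])]
1.05 [array([267., 105.]), array([115., 202.]), array([456., 219.]), array([752., 216.])]
0.95 [array([255., 109.]), array([103., 205.]), array([456., 241.]), array([753., 237.])]
0.85 [array([245., 115.]), array([ 93., 210.]), array([456., 263.]), array([753., 259.])]
```

View pics/g.png

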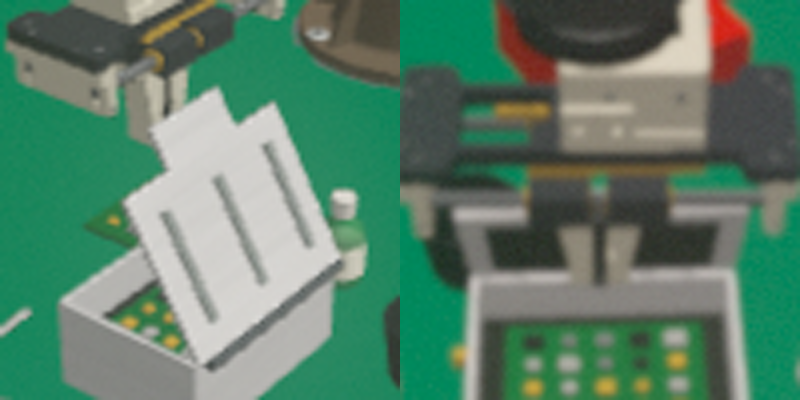

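θ≈1.08 by the shoulder edge at row ~210 (side half). The cover leans forward, with the finger in front of its tab and roughly 13 mm to fall onto it. I hold still for the catch.

Emit:
jog_arm(
  motion=[
    {"offset": [-1,0,0],"roll": 0,"hand": 0},
    {"offset": [-2,0,0],"roll": 0,"hand": 0},
    {"offset": [-2,0,0],"roll": 0,"hand": 0},
    {"offset": [-2,0,0],"roll": 0,"hand": 0},
    {"offset": [-2,0,0],"roll": 0,"hand": 0},
    {"offset": [-2,0,0],"roll": 0,"hand": 0},
  ],
)

```text
clock: 4.23
tool_pos: [0.5637, 0.017, 0.1861]
orientation: [-179.9, 0.0, -101.7]
force: [0.3, 0.8, 0.9]
opening: 0.0005
```

```bash
cat >> lid.py <<'E'
a0=dict(np.load('ref_scene.npz')) if __import__('os').path.exists('ref_scene.npz') else None
def state():
    a=snap('scene');o=ctrl.get_obs()
    # scene: cover's +y_u shoulder corner (outer face), leftmost bright-grey point of the plate above the rim
    return a,o
def show(o,m=''): print(m,'t%.2f'%o['clock'],'tcp s %.4f z %.4f y %.4f'%((o['tool_pos']-H)@n,o['tool_pos'][2],(o['tool_pos']-H)@u),'F n %.2f u %.2f z %.2f'%(o['force']@n,o['force']@u,o['force'][2]))
E
python3 - <<'E'
from lid import *
np.set_printoptions(precision=4,suppress=True)
for i in range(4):
    a,o=state();show(o)
b=snap('side');show(ctrl.get_obs())
def crop(s,x,y,wd,h,k): return cv2.resize(s['img'][y:y+h,x:x+wd],(wd*k,h*k),interpolation=cv2.INTER_CUBIC)
out=np.zeros((480,800,3),np.uint8)
out[:400,:400]=crop(a,215,120,100,100,4);out[:480,400:800]=crop(b,195,95,100,120,4)
cv2.imwrite('pics/h.png',out[:,:,::-1])
for th in(1.15,1.05,.95,.9,.85,.8): print(th,[((proj(s,pt(th,r,y,t))-c+.4)*4+d).round() for s,c,d in((a,[215,120],[0,0]),(b,[195,95],[400,0])) for r,y,t in((.120,-.08,.006),(.120,.08,.006),(.15,.035,.006))])
E
```

```text
t4.28 tcp s 0.0911 z 0.1859 y -0.0009 F n 0.68 u 1.17 z -0.03
 t4.33 tcp s 0.0912 z 0.1858 y -0.0009 F n 0.45 u 1.28 z 0.16
 t4.38 tcp s 0.0913 z 0.1857 y -0.0010 F n 1.33 u -0.17 z 1.40
 t4.43 tcp s 0.0913 z 0.1856 y -0.0010 F n 2.24 u 0.39 z 0.36
 t4.48 tcp s 0.0913 z 0.1856 y -0.0010 F n 1.07 u 0.98 z 1.04
1.15 [array([287.,  62.]), array([134., 160.]), array([164.,  87.]), array([457., 188.]), array([751., 185.]), array([670., 163.])]
1.05 [array([273.,  64.]), array([121., 161.]), array([148.,  89.]), array([456., 209.]), array([752., 205.]), array([671., 190.])]
0.95 [array([261.,  67.]), array([109., 163.]), array([133.,  93.]), array([456., 230.]), array([752., 226.]), array([671., 217.])]
0.9 [array([255.,  69.]), array([103., 165.]), array([126.,  96.]), array([456., 241.]), array([753., 237.]), array([671., 231.])]
0.85 [array([250.,  72.]), array([ 98., 168.]), array([120., 100.]), array([456., 252.]), array([753., 248.]), array([672., 246.])]
0.8 [array([245.,  74.]), array([ 93., 170.]), array([113., 103.]), array([456., 263.]), array([753., 259.]), array([672., 260.])]
```

View pics/h.png

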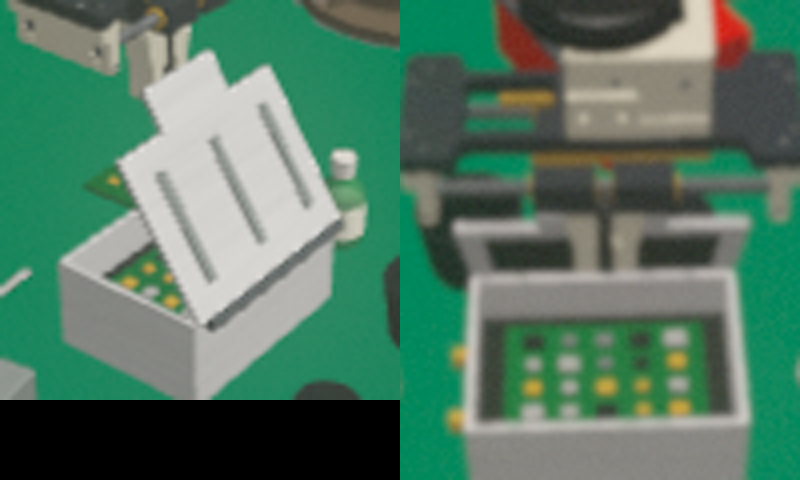

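The catch looks good: θ≈1.02 from corners (118,160), (145,88) and (270,66) in the scene half, and about 1 N on the finger. I'll work out the arc table for the lowering.

```bash
python3 - <<'E'
import numpy as np
th=1.02-.021*np.arange(1,21)
print([[round(150*(np.cos(t)-np.cos(1.02)),1),round(150*(np.sin(1.02)-np.sin(t)),1)] for t in th])
E
```

```text
[[np.float64(2.7), np.float64(1.7)], [np.float64(5.3), np.float64(3.4)], [np.float64(7.9), np.float64(5.2)], [np.float64(10.4), np.float64(7.0)], [np.float64(13.0), np.float64(8.9)], [np.float64(15.4), np.float64(10.9)], [np.float64(17.9), np.float64(12.9)], [np.float64(20.3), np.float64(14.9)], [np.float64(22.6), np.float64(17.0)], [np.float64(24.9), np.float64(19.2)], [np.float64(27.2), np.float64(21.4)], [np.float64(29.4), np.float64(23.6)], [np.float64(31.6), np.float64(25.9)], [np.float64(33.7), np.float64(28.2)], [np.float64(35.7), np.float64(30.6)], [np.float64(37.8), np.float64(33.0)], [np.float64(39.7), np.float64(35.5)], [np.float64(41.6), np.float64(38.0)], [np.float64(43.5), np.float64(40.5)], [np.float64(45.3), np.float64(43.1)]]
```

Emit:
jog_arm(
  motion=[
    {"offset": [2.7,0,1.7],"roll": 0,"hand": 0},
    {"offset": [5.3,0,3.4],"roll": 0,"hand": 0},
    {"offset": [7.9,0,5.2],"roll": 0,"hand": 0},
    {"offset": [10.4,0,7],"roll": 0,"hand": 0},
    {"offset": [13,0,8.9],"roll": 0,"hand": 0},
    {"offset": [15.4,0,10.9],"roll": 0,"hand": 0},
    {"offset": [17.9,0,12.9],"roll": 0,"hand": 0},
    {"offset": [20.3,0,14.9],"roll": 0,"hand": 0},
    {"offset": [22.6,0,17],"roll": 0,"hand": 0},
    {"offset": [24.9,0,19.2],"roll": 0,"hand": 0},
    {"offset": [27.2,0,21.4],"roll": 0,"hand": 0},
    {"offset": [29.4,0,23.6],"roll": 0,"hand": 0},
    {"offset": [31.6,0,25.9],"roll": 0,"hand": 0},
    {"offset": [33.7,0,28.2],"roll": 0,"hand": 0},
    {"offset": [35.7,0,30.6],"roll": 0,"hand": 0},
    {"offset": [37.8,0,33],"roll": 0,"hand": 0},
    {"offset": [39.7,0,35.5],"roll": 0,"hand": 0},
    {"offset": [41.6,0,38],"roll": 0,"hand": 0},
    {"offset": [42.5,0,40],"roll": 0,"hand": 0},
    {"offset": [42.5,0,40],"roll": 0,"hand": 0},
  ],
)

```text
clock: 6.15
tool_pos: [0.5546, -0.0253, 0.1452]
orientation: [180.0, -0.0, -101.7]
force: [0.6, -2.9, -0.6]
opening: -0.0
```

```bash
python3 - <<'E'
from lid import *
np.set_printoptions(precision=4,suppress=True)
for i in range(6):
    a,o=state();show(o)
b=snap('side');show(ctrl.get_obs())
def crop(s,x,y,wd,h,k): return cv2.resize(s['img'][y:y+h,x:x+wd],(wd*k,h*k),interpolation=cv2.INTER_CUBIC)
out=np.zeros((560,800,3),np.uint8)
out[:560,:480]=crop(a,225,145,60,70,8);out[:480,480:800]=crop(b,195,120,80,120,4)
cv2.imwrite('pics/i.png',out[:,:,::-1])
for th in(.8,.75,.7,.65,.6,.55,.5): print(th,[((proj(s,pt(th,r,y,t))-c+.4)*8).round() for s,c in((a,[225,145]),) for r,y,t in((.120,.08,.006),(.12,.08,0),(.12,.035,.006),(.15,.035,.006),(.15,.035,0))])
E
```

```text
t6.20 tcp s 0.1342 z 0.1454 y -0.0011 F n 1.91 u 0.61 z -1.16
 t6.25 tcp s 0.1341 z 0.1455 y -0.0011 F n 2.71 u 0.72 z -1.19
 t6.30 tcp s 0.1340 z 0.1456 y -0.0010 F n 3.05 u 0.00 z 0.94
 t6.35 tcp s 0.1340 z 0.1457 y -0.0010 F n 3.47 u -0.07 z 0.38
 t6.40 tcp s 0.1339 z 0.1457 y -0.0010 F n 3.31 u 0.53 z 0.65
 t6.45 tcp s 0.1339 z 0.1457 y -0.0011 F n 3.09 u 0.06 z 0.30
 t6.50 tcp s 0.1339 z 0.1457 y -0.0011 F n 3.77 u -1.16 z 0.89
0.8 [array([105., 141.]), array([ 96., 147.]), array([196.,  83.]), array([147.,   7.]), array([137.,  14.])]
0.75 [array([ 96., 147.]), array([ 87., 154.]), array([187.,  89.]), array([135.,  15.]), array([126.,  23.])]
0.7 [array([ 87., 154.]), array([ 79., 162.]), array([178.,  96.]), array([124.,  24.]), array([116.,  33.])]
0.65 [array([ 78., 161.]), array([ 71., 170.]), array([169., 104.]), array([113.,  34.]), array([106.,  43.])]
0.6 [array([ 71., 169.]), array([ 64., 179.]), array([161., 112.]), array([104.,  45.]), array([97., 55.])]
0.55 [array([ 63., 178.]), array([ 57., 188.]), array([154., 121.]), array([95., 57.]), array([89., 67.])]
0.5 [array([ 57., 188.]), array([ 51., 198.]), array([147., 131.]), array([87., 69.]), array([82., 80.])]
```

View pics/i.png

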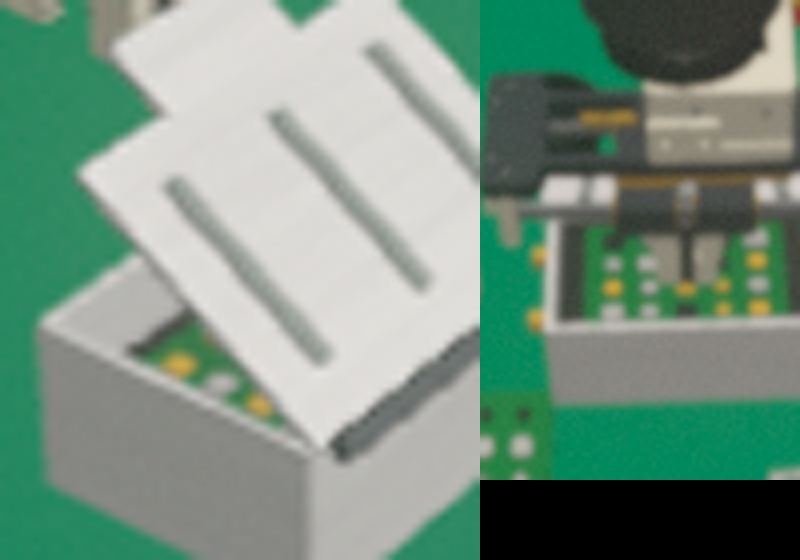

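θ≈0.6: shoulder corner at (80,172), tab corner at (113,47), about 3 N on the finger. I'll refine the hinge position and angle from these corner points.

```bash
cat > fit.py <<'E'
from lid import *
from scipy.optimize import least_squares
def fit(s,obs,c,k,th0,fixed=None):
    px=[np.array(c)+np.array(o[0])/k-.4 for o in obs]
    def f(p):
        x,y,w,th=p; h=np.array([x,y,.07]);nn=np.array([-np.sin(w),-np.cos(w),0]);uu=np.array([np.cos(w),-np.sin(w),0]);r=[]
        for q,(o,kind,a1,a2,a3) in zip(px,obs):
            if kind=='lid': P=h+uu*a2+nn*(a1*np.cos(th)-a3*np.sin(th))+np.array([0,0,a1*np.sin(th)+a3*np.cos(th)])
            else: P=h+uu*a2+nn*a1+np.array([0,0,a3])
            r+=list((proj(s,P)-q))
        return r
    return least_squares(f,[H[0],H[1],.2042,th0])
E
python3 - <<'E'
from fit import *
np.set_printoptions(precision=4,suppress=True)
a=dict(np.load('last_scene.npz'))
obs=[((42,325),'box',.12,.08,0),((48,482),'box',.12,.08,-.07),((312,460),'box',0,.08,0),((80,172),'lid',.12,.08,.006),((113,47),'lid',.15,.035,.006),((162,118),'lid',.12,.035,.006),((299,28),'lid',.12,-.035,.006)]
r=fit(a,obs,[225,145],8,.6);print(r.x,r.fun.reshape(-1,2))
E
```

```text
[0.5812 0.1089 0.1964 0.5893] [[-0.4641 -0.0573]
 [ 0.1598  0.2072]
 [-0.0783 -0.3189]
 [-0.1048  0.0594]
 [-0.2862  0.215 ]
 [ 0.8156 -0.4   ]
 [-0.0403  0.3498]]
```

Emit:
jog_arm(
  motion=[
    {"offset": [1.7,0,2.5],"roll": 0,"hand": 0},
    {"offset": [3.3,0,5],"roll": 0,"hand": 0},
    {"offset": [4.9,0,7.6],"roll": 0,"hand": 0},
    {"offset": [6.4,0,10.2],"roll": 0,"hand": 0},
    {"offset": [7.8,0,12.8],"roll": 0,"hand": 0},
    {"offset": [9.2,0,15.4],"roll": 0,"hand": 0},
    {"offset": [10.6,0,18.1],"roll": 0,"hand": 0},
    {"offset": [11.9,0,20.8],"roll": 0,"hand": 0},
    {"offset": [13.2,0,23.5],"roll": 0,"hand": 0},
    {"offset": [14.4,0,26.3],"roll": 0,"hand": 0},
    {"offset": [14.4,0,26.3],"roll": 0,"hand": 0},
    {"offset": [14.4,0,26.3],"roll": 0,"hand": 0},
  ],
)

```text
clock: 7.5
tool_pos: [0.5519, -0.039, 0.1191]
orientation: [180.0, -0.0, -101.7]
force: [1.5, -3.5, -0.5]
opening: 0.0007
```

```bash
cat > chk.py <<'E'
from fit import *
import sys
np.set_printoptions(precision=4,suppress=True)
F=[]
for i in range(int(sys.argv[1])):
    a,o=state();show(o);F.append(o['force'])
F=np.array(F);print('mean n,u,z',F.mean(0)@n,F.mean(0)@u,F.mean(0)[2])
Hh=np.array([.5812,.1089,.07]);w=.1964;nn=np.array([-np.sin(w),-np.cos(w),0]);uu=np.array([np.cos(w),-np.sin(w),0])
# cover angle: bright-plate / background step along the tab's +u edge-side corner path and the shoulder path in the scene view
g=cv2.GaussianBlur(a['img'],(3,3),0).astype(float).min(2)
ths=np.arange(-.05,1.2,.005)
for r,y in((.15,.030),(.12,.070),(.12,.055)):
    v=[]
    for th in ths:
        P=Hh+uu*y+nn*(r*np.cos(th)-.006*np.sin(th))+np.array([0,0,r*np.sin(th)+.006*np.cos(th)])
        q=proj(a,P);v.append(cv2.getRectSubPix(g.astype(np.float32),(1,1),(float(q[0]),float(q[1])))[0,0])
    v=np.array(v);d=-np.gradient(v);i=np.argsort(-np.abs(d))
    pk=[k for k in range(1,len(d)-1) if abs(d[k])>=abs(d[k-1]) and abs(d[k])>abs(d[k+1]) and abs(d[k])>2]
    print(r,y,[(round(float(ths[k]),3),int(d[k]*10)) for k in pk])
E
python3 chk.py 6
```

```text
t7.55 tcp s 0.1482 z 0.1192 y -0.0010 F n 4.06 u 1.95 z -0.41
 t7.60 tcp s 0.1482 z 0.1193 y -0.0010 F n 3.79 u 2.14 z 0.27
 t7.65 tcp s 0.1482 z 0.1193 y -0.0010 F n 3.70 u 1.45 z -0.15
 t7.70 tcp s 0.1482 z 0.1194 y -0.0010 F n 3.52 u 1.89 z -0.61
 t7.75 tcp s 0.1481 z 0.1194 y -0.0010 F n 3.74 u 1.61 z -0.46
 t7.80 tcp s 0.1481 z 0.1194 y -0.0010 F n 4.12 u 0.98 z -0.05
mean n,u,z 3.822905021619513 1.6693972748209474 -0.23842300320254725
0.15 0.03 [(-0.04, -84), (-0.015, -63), (0.01, -26), (0.025, 41), (0.045, 113), (0.105, 48), (0.325, -99), (0.36, -56), (0.405, 39), (0.45, 39), (0.505, -22), (0.61, 34), (0.695, -35), (0.715, -36), (0.795, 38), (0.83, 95), (0.845, 96), (0.875, 53)]
0.12 0.07 [(-0.03, 92), (0.26, -77), (0.375, 53), (0.395, 47), (0.415, 57), (0.465, 38), (0.52, 34), (0.715, -84)]
0.12 0.055 [(-0.04, 86), (0.12, -71), (0.36, 49), (0.4, 53), (0.46, 37), (0.485, 26), (0.5, 25), (0.555, -84)]
```

Emit:
jog_arm(
  motion=[
    {"offset": [0.6,0,1],"roll": 0,"hand": 0},
    {"offset": [1.1,0,2],"roll": 0,"hand": 0},
    {"offset": [1.7,0,3],"roll": 0,"hand": 0},
    {"offset": [2.2,0,4],"roll": 0,"hand": 0},
    {"offset": [2.7,0,5],"roll": 0,"hand": 0},
    {"offset": [3.2,0,6],"roll": 0,"hand": 0},
    {"offset": [3.7,0,7],"roll": 0,"hand": 0},
    {"offset": [4.2,0,8],"roll": 0,"hand": 0},
    {"offset": [4.7,0,9.2],"roll": 0,"hand": 0},
    {"offset": [5.1,0,10.4],"roll": 0,"hand": 0},
    {"offset": [5.6,0,11.6],"roll": 0,"hand": 0},
    {"offset": [6,0,12.7],"roll": 0,"hand": 0},
    {"offset": [6,0,12.7],"roll": 0,"hand": 0},
    {"offset": [6,0,12.7],"roll": 0,"hand": 0},
  ],
)

```text
clock: 8.97
tool_pos: [0.5506, -0.0449, 0.1065]
orientation: [180.0, -0.0, -101.7]
force: [-0.1, -2.0, -2.1]
opening: 0.0005
```

```bash
python3 - <<'E'
from fit import *
np.set_printoptions(precision=4,suppress=True)
F=[]
for i in range(6):
    a,o=state();F.append(o['force'])
show(o);F=np.array(F);print('mean',F.mean(0)@n,F.mean(0)@u,F.mean(0)[2])
def crop(s,x,y,wd,h,k): return cv2.resize(s['img'][y:y+h,x:x+wd],(wd*k,h*k),interpolation=cv2.INTER_CUBIC)
cv2.imwrite('pics/j.png',crop(a,217,145,90,70,8)[:,:,::-1])
E
```

```text
t9.27 tcp s 0.1543 z 0.1066 y -0.0011 F n 1.70 u -0.30 z -1.02
mean 1.8277367495989179 -0.29477453222969446 -0.9304786796508097
```

View pics/j.png

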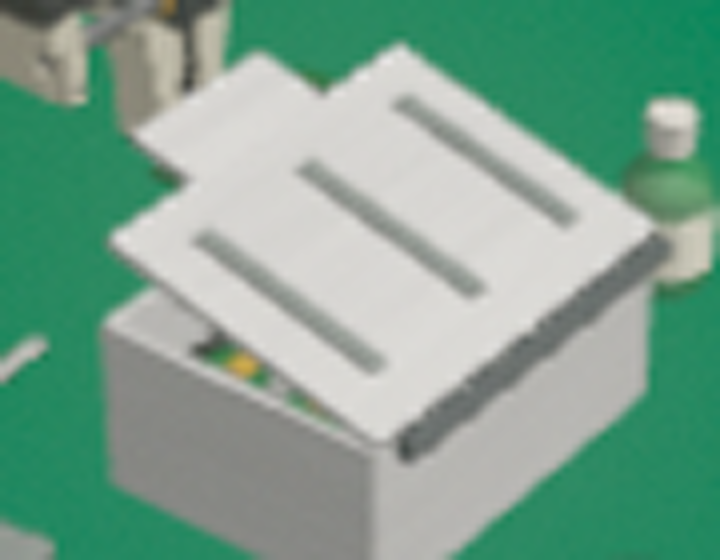

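θ looks like about 0.3: shoulder corner (110,240), tab corners (133,133) and (260,52), far shoulder (400,42). The force is 1.8 N horizontal and 0.9 N of friction carrying the cover. Fitting these points.

```bash
python3 - <<'E'
from fit import *
np.set_printoptions(precision=4,suppress=True)
a=dict(np.load('last_scene.npz'))
obs=[((103,326),'box',.12,.08,0),((110,484),'box',.12,.08,-.07),((650,398),'box',0,-.08,-.07),((110,240),'lid',.12,.08,.006),((133,133),'lid',.15,.035,.006),((185,182),'lid',.12,.035,.006),((325,92),'lid',.12,-.035,.006),((400,42),'lid',.12,-.08,.006),((260,52),'lid',.15,-.035,.006)]
r=fit(a,obs,[217,145],8,.3);print(r.x,r.fun.reshape(-1,2));x,y,w,th=r.x
o=ctrl.get_obs();nn=np.array([-np.sin(w),-np.cos(w),0]);s=(o['tool_pos']-[x,y,.07])@nn
print('s',s,'c',s-.15*np.cos(th),'edge z',.07+.15*np.sin(th),'tip',o['tool_pos'][2]-.011)
E
```

```text
[0.5818 0.1085 0.1936 0.2795] [[-0.3409 -0.0342]
 [ 0.1678  0.1094]
 [-0.6685 -0.2013]
 [-0.2958 -0.1881]
 [-0.1476 -0.0139]
 [ 1.2922 -0.1877]
 [-0.2165  0.4877]
 [ 0.0635  0.353 ]
 [ 0.1216 -0.1438]]
s 0.1564990414754891 c 0.012321423617472238 edge z 0.11138616325280297 tip 0.09555989745099068
```

The box has not moved, θ=0.28 and the contact offset is 12.3 mm. Continuing down to about 0.16, letting the tab slide slightly so friction keeps carrying it.

Emit:
jog_arm(
  motion=[
    {"offset": [0.4,0,1.1],"roll": 0,"hand": 0},
    {"offset": [0.8,0,2.3],"roll": 0,"hand": 0},
    {"offset": [1.2,0,3.4],"roll": 0,"hand": 0},
    {"offset": [1.5,0,4.6],"roll": 0,"hand": 0},
    {"offset": [1.9,0,5.7],"roll": 0,"hand": 0},
    {"offset": [2.2,0,6.9],"roll": 0,"hand": 0},
    {"offset": [2.5,0,8],"roll": 0,"hand": 0},
    {"offset": [2.8,0,9.2],"roll": 0,"hand": 0},
    {"offset": [3.1,0,10.3],"roll": 0,"hand": 0},
    {"offset": [3.4,0,11.5],"roll": 0,"hand": 0},
    {"offset": [3.7,0,12.6],"roll": 0,"hand": 0},
    {"offset": [3.9,0,13.8],"roll": 0,"hand": 0},
    {"offset": [3.9,0,13.8],"roll": 0,"hand": 0},
  ],
)

```text
clock: 10.35
tool_pos: [0.5498, -0.0487, 0.0925]
orientation: [180.0, -0.0, -101.7]
force: [0.1, -1.7, -1.2]
opening: 0.0004
```

```bash
cat > trk.py <<'E'
from fit import *
# track known corners of the scene view (template match against the reference picture at th=.28 for the box, edge rows for the cover)
np.set_printoptions(precision=4,suppress=True)
F=[]
for i in range(5):
    a,o=state();F.append(o['force'])
show(o);F=np.array(F);print('mean F n,u,z',F.mean(0)@n,F.mean(0)@u,F.mean(0)[2])
w=.195;h=np.array([.5815,.1087,.07]);nn=np.array([-np.sin(w),-np.cos(w),0]);uu=np.array([np.cos(w),-np.sin(w),0])
# tab/cover outline: area of bright neutral pixels -> topmost point of the -u shoulder corner (against green)
im=a['img'].astype(int);m=((im.min(2)>150)&(im.max(2)-im.min(2)<40)).astype(np.uint8)
# far shoulder corner: first bright row in columns near its predicted path
def prd(th,r,y): return proj(a,h+uu*y+nn*(r*np.cos(th)-.006*np.sin(th))+np.array([0,0,r*np.sin(th)+.006*np.cos(th)]))
def col(x): # subpixel row of green->bright transition going down in column x
    c=im[:,x,0].astype(float);rows=np.arange(135,200);v=c[rows];k=np.where((v[:-1]<130)&(v[1:]>=130))[0]
    return [round(float(rows[i]+(130-v[i])/(v[i+1]-v[i])),2) for i in k]
for x in (262,266,270,274,278,282): print(x,col(x))
for th in(.35,.28,.2,.16,.12,.08,.04,0):
    A=prd(th,.12,-.035);B=prd(th,.12,-.08);C=prd(th,0,-.08)
    f=lambda x: round(float(np.interp(x,[A[0],B[0],C[0]],[A[1],B[1],C[1]])),2)
    print(th,[f(x) for x in (262,266,270,274,278,282)])
E
python3 trk.py
```

```text
t10.60 tcp s 0.1582 z 0.0927 y -0.0011 F n 1.01 u 0.54 z -1.04
mean F n,u,z 1.7110529640467023 -0.04914765078221733 -1.1070036410226833
262 [155.7]
266 [153.98]
270 [156.14]
274 [158.45, 197.26]
278 [160.48, 194.15]
282 [163.0, 191.03]
0.35 [151.85, 149.22, 150.02, 153.18, 156.35, 159.52]
0.28 [153.34, 150.7, 152.4, 155.24, 158.08, 160.92]
0.2 [155.28, 152.62, 154.98, 157.46, 159.94, 162.42]
0.16 [156.34, 153.91, 156.22, 158.53, 160.84, 163.15]
0.12 [157.46, 155.29, 157.44, 159.58, 161.72, 163.86]
0.08 [158.63, 156.66, 158.63, 160.61, 162.58, 164.55]
0.04 [159.86, 158.01, 159.81, 161.62, 163.43, 165.24]
0 [161.15, 159.34, 160.98, 162.63, 164.27, 165.92]
```

θ≈0.165 by the tracked cover edge, with 1.7 N on the finger and 1.1 N of friction support. Continuing more slowly to about 0.08.

Emit:
jog_arm(
  motion=[
    {"offset": [0.16,0,0.85],"roll": 0,"hand": 0},
    {"offset": [0.33,0,1.7],"roll": 0,"hand": 0},
    {"offset": [0.48,0,2.55],"roll": 0,"hand": 0},
    {"offset": [0.62,0,3.4],"roll": 0,"hand": 0},
    {"offset": [0.76,0,4.25],"roll": 0,"hand": 0},
    {"offset": [0.9,0,5.1],"roll": 0,"hand": 0},
    {"offset": [1.02,0,5.95],"roll": 0,"hand": 0},
    {"offset": [1.13,0,6.8],"roll": 0,"hand": 0},
    {"offset": [1.24,0,7.65],"roll": 0,"hand": 0},
    {"offset": [1.34,0,8.5],"roll": 0,"hand": 0},
    {"offset": [1.43,0,9.3],"roll": 0,"hand": 0},
    {"offset": [1.5,0,10],"roll": 0,"hand": 0},
    {"offset": [1.5,0,10],"roll": 0,"hand": 0},
  ],
)

```text
clock: 11.68
tool_pos: [0.5496, -0.0501, 0.0826]
orientation: [180.0, -0.0, -101.7]
force: [-0.1, -1.4, -1.8]
opening: 0.0004
```

```bash
python3 trk.py
```

```text
t11.93 tcp s 0.1597 z 0.0827 y -0.0011 F n 1.41 u -0.77 z -1.02
mean F n,u,z 1.752801371581048 -0.09028830666134333 -1.235081807544138
262 [136.75, 157.85]
266 [156.47]
270 [158.49]
274 [160.48, 197.33]
278 [162.51, 194.17]
282 [164.48, 191.06]
0.35 [151.85, 149.22, 150.02, 153.18, 156.35, 159.52]
0.28 [153.34, 150.7, 152.4, 155.24, 158.08, 160.92]
0.2 [155.28, 152.62, 154.98, 157.46, 159.94, 162.42]
0.16 [156.34, 153.91, 156.22, 158.53, 160.84, 163.15]
0.12 [157.46, 155.29, 157.44, 159.58, 161.72, 163.86]
0.08 [158.63, 156.66, 158.63, 160.61, 162.58, 164.55]
0.04 [159.86, 158.01, 159.81, 161.62, 163.43, 165.24]
0 [161.15, 159.34, 160.98, 162.63, 164.27, 165.92]
```

Emit:
jog_arm(
  motion=[
    {"offset": [0.07,0,0.7],"roll": 0,"hand": 0},
    {"offset": [0.13,0,1.4],"roll": 0,"hand": 0},
    {"offset": [0.18,0,2.1],"roll": 0,"hand": 0},
    {"offset": [0.24,0,2.8],"roll": 0,"hand": 0},
    {"offset": [0.29,0,3.5],"roll": 0,"hand": 0},
    {"offset": [0.34,0,4.2],"roll": 0,"hand": 0},
    {"offset": [0.38,0,4.9],"roll": 0,"hand": 0},
    {"offset": [0.42,0,5.6],"roll": 0,"hand": 0},
    {"offset": [0.42,0,5.6],"roll": 0,"hand": 0},
  ],
)

```text
clock: 12.68
tool_pos: [0.5495, -0.0505, 0.077]
orientation: [180.0, -0.0, -101.7]
force: [0.3, -2.4, -1.8]
opening: 0.0009
```

```bash
python3 trk.py | head -10
```

```text
t12.93 tcp s 0.1600 z 0.0772 y -0.0010 F n 2.05 u -0.28 z -2.20
mean F n,u,z 1.9495308510315716 -0.09637716162888277 -1.6416747039571298
262 [138.32, 158.71]
266 [158.09]
270 [159.88]
274 [161.49, 197.27]
278 [163.51, 194.2]
282 [165.13, 191.11]
0.35 [151.85, 149.22, 150.02, 153.18, 156.35, 159.52]
0.28 [153.34, 150.7, 152.4, 155.24, 158.08, 160.92]
```

θ≈0.04 and still carried. Last 6 mm at the tab, slowly.

Emit:
jog_arm(
  motion=[
    {"offset": [0.02,0,0.5],"roll": 0,"hand": 0},
    {"offset": [0.04,0,1],"roll": 0,"hand": 0},
    {"offset": [0.06,0,1.5],"roll": 0,"hand": 0},
    {"offset": [0.07,0,2],"roll": 0,"hand": 0},
    {"offset": [0.09,0,2.5],"roll": 0,"hand": 0},
    {"offset": [0.1,0,3],"roll": 0,"hand": 0},
    {"offset": [0.11,0,3.5],"roll": 0,"hand": 0},
    {"offset": [0.12,0,4],"roll": 0,"hand": 0},
    {"offset": [0.13,0,4.5],"roll": 0,"hand": 0},
    {"offset": [0.13,0,5],"roll": 0,"hand": 0},
    {"offset": [0.13,0,5],"roll": 0,"hand": 0},
  ],
)

```text
clock: 13.85
tool_pos: [0.5497, -0.0507, 0.0723]
orientation: [-180.0, 0.0, -101.7]
force: [-1.0, -1.3, 0.2]
opening: 0.0003
```

```bash
python3 trk.py | head -10
```

```text
t14.10 tcp s 0.1601 z 0.0723 y -0.0009 F n 2.66 u 1.22 z 1.48
mean F n,u,z 2.5987044532755346 0.2850097473459228 0.8294393653575769
262 [135.74, 139.59, 160.26]
266 [159.01]
270 [160.57]
274 [162.46, 197.29]
278 [163.9, 194.16]
282 [165.53, 191.06]
0.35 [151.85, 149.22, 150.02, 153.18, 156.35, 159.52]
0.28 [153.34, 150.7, 152.4, 155.24, 158.08, 160.92]
```

The vertical force changed sign, so the cover rests on the rim (θ≈0.01 within measuring error). I back off gently, then lift clear and check.

Emit:
jog_arm(
  motion=[
    {"offset": [0.1,0,0.3],"roll": 0,"hand": 0},
    {"offset": [0.2,0,0.6],"roll": 0,"hand": 0},
    {"offset": [0.3,0,0.6],"roll": 0,"hand": 0},
    {"offset": [0.5,0,0.6],"roll": 0,"hand": 0},
    {"offset": [0.8,0,0.6],"roll": 0,"hand": 0},
    {"offset": [1.5,0,0.6],"roll": 0,"hand": 0},
    {"offset": [4,0,0.6],"roll": 0,"hand": 0},
    {"offset": [10,0,0.6],"roll": 0,"hand": 0},
    {"offset": [20,0,0],"roll": 0,"hand": 0},
    {"offset": [35,0,-5],"roll": 0,"hand": 0},
    {"offset": [55,0,-30],"roll": 0,"hand": 0},
    {"offset": [75,0,-60],"roll": 0,"hand": 0},
    {"offset": [90,0,-95],"roll": 0,"hand": 0},
    {"offset": [100,0,-130],"roll": 0,"hand": 0},
    {"offset": [100,0,-130],"roll": 0,"hand": 0},
    {"offset": [100,0,-130],"roll": 0,"hand": 0},
  ],
)

```text
clock: 15.43
tool_pos: [0.53, -0.1499, 0.2046]
orientation: [-179.7, 0.1, -101.8]
force: [0.1, 0.2, -1.0]
opening: 0.0005
```

```bash
python3 trk.py | head -8; python3 - <<'E'
from h import *
a=dict(np.load('last_scene.npz'));b=snap('side')
def crop(s,x,y,wd,h,k): return cv2.resize(s['img'][y:y+h,x:x+wd],(wd*k,h*k),interpolation=cv2.INTER_CUBIC)
out=np.zeros((600,800,3),np.uint8)
out[:360,:400]=crop(a,200,140,100,90,4);out[:480,400:800]=crop(b,165,120,200,160,2)[:320].repeat(1,0) if 0 else 0
out[:320,400:800]=crop(b,165,120,200,160,2)
out[360:,:320]=crop(a,217,145,80,60,4)
cv2.imwrite('pics/k.png',out[:,:,::-1])
E
```

```text
t15.68 tcp s 0.2602 z 0.2009 y -0.0017 F n 0.84 u -0.94 z -0.13
mean F n,u,z -0.030820369617750507 -0.23794473714474854 -0.4746365086004335
262 [160.3, 177.02]
266 [159.06]
270 [160.6]
274 [162.49, 197.37]
278 [163.91, 194.23]
282 [165.56, 191.14]
```

View pics/k.png

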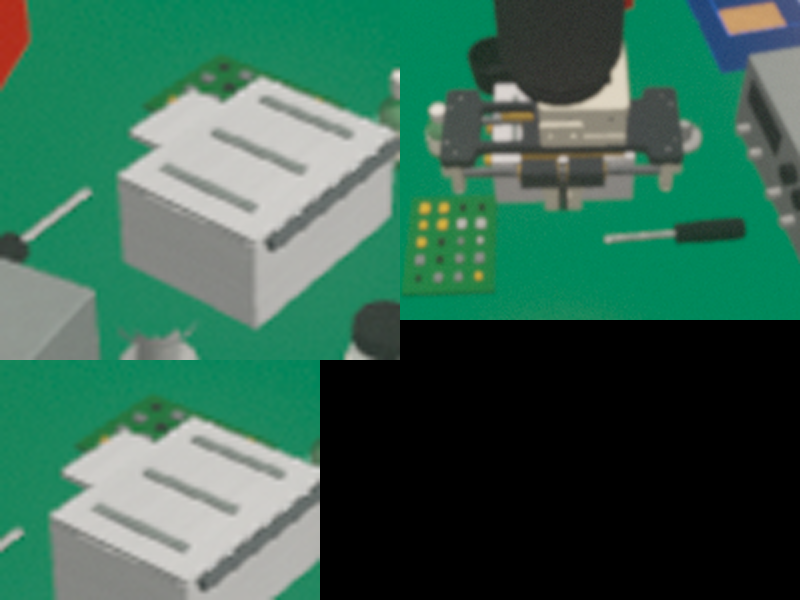

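The picture shows the cover flat on the box. Its edge rows match the values before release, so nothing dropped, and the bottle, spool, spare board, driver, cup and jar stand as before. The gripper is about 100 mm clear and above. Handing in.

```bash
python3 -c "
from plant import order
print(order.close_job())"
```

```text
the job is handed in; nothing more can be done
None
```

The cover is shut and the job is handed in at about 15.8 s of the 48 s allowed.

- **Tip and catch:** I pushed the cover past its balance point from behind with closed fingers. I then hopped over the tab and caught its free edge on the front of the fingers at about 1.02 rad.
- **Lowering:** The arm can only point its fingers straight down, so I lowered the cover along its arc by backing the fingers away. The tab edge stayed carried on the finger's side face the whole way. The finger force I read stayed under about 4 N.
- **Shut:** The vertical force changed sign as the cover settled on the rim. The tracked cover edge read 0.01 rad there and did not move when I released it, so there was no final drop.
- **Box and bench:** The fitted box position agreed within about 1 mm between checks at 0.59 and 0.28 rad; I did not refit it after shutting. In the last pictures nothing else on the bench looked disturbed, though the gripper hid part of the side view. The gripper finished about 100 mm in front of the tab, fingertips at 0.19 m.

**Weak or differing checks:**
- My first hinge estimate was about 2.5 mm off, and I corrected it during the lowering.
- One automatic angle check, at about 0.4 rad, was unreadable. I used the commanded position there instead.
- The force readings carry about 1 N of noise.
- The residual 0.01 rad is within measuring error, and the picture shows the cover flat.

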